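# Roll the mower roller home past the one-way gates with the push paddle

### The job

Pick up the wooden push paddle and with its blade gently roll the steel mower roller up the jig's sloping track, through the two hinged one-way gates and right up against the end stop, so that the gates drop shut behind it; keep pressing it there with a light, steady push of about 6 N for a second. Never shove hard, touch the roller only with the paddle, and keep it on the track. Then back the paddle out, leaving the roller held behind the shut gates, put the paddle down on the bench standing on its blade and tail foot as you found it, let go, and leave the other things alone.

Things in the scene. Friction and masses are not known exactly. Their poses are not given: they have to be found in the camera images.
- roller_center (a point): Centre of the loose steel mower roller: plain smooth cylinder 32 mm in diameter, 90 mm long, 0.17 to 0.35 kg, rolls freely. It lies across the track's low end against two low pegs that keep it from rolling down. Its orientation turns as it rolls; use the track's.
- paddle_grip (a point): Loose wooden push paddle, 152 mm long, 0.06 kg; this is the middle of its handle, where to grip it, 34 mm above its underside; x points along the handle to the blade, z up. Handle: bar 20 mm wide, 20 mm high (24 to 44 mm above the underside). A tail foot 20 mm wide, ending 76 mm behind this point, reaches down to the underside, so the paddle stands level on the bench.
- blade_face (a point): Centre of the flat front (pushing) face of the paddle's blade, 76 mm ahead of the grip point and 23 mm above the underside; x points ahead. The blade is an upright plate across the front end, 40 mm wide, 46 mm high from the underside, 12 mm thick.
- track: Fixed aluminium track on a pine base screwed to the bench. Origin on the track floor, mid-width, near its low end, 36 mm above the bench; x points up the track (rise of 0.07 rad), y across, z square to the floor. Floor from x = -17 to 235 mm; rails 10 mm high at |y| = 47 to 56 mm. The pine base, 12 mm high, 140 mm wide, starts at x = -25 mm. Its upper end carries the gate head.
- low_end (a point): On the track floor at x = 4 mm, between the two pegs (8 mm thick, 12 mm high, at |y| = 34 mm) on which the roller rests at the start, its centre at x about 23.5 mm, 16 mm above the floor. Between the pegs the way is open for the paddle's blade.
- gate_left (a joint): Angle (rad) of the left one-way gate, a steel flap on the gate head, 5 mm thick, its tip 25 mm above the floor. 0 = hanging shut on its limit; it swings only up the track (to about 0.8), pushed by the passing roller, and a weak spring drops it shut (under 0.1) when the roller is right up against the stop. Both gates together resist the roller with 2 to 3.5 N.
- gate_right (a joint): The right gate, the same. The gate head: two posts to 63 mm above the floor at |y| = 48 to 55 mm, the gates at |y| = 29 to 39 mm (the blade passes between; open above) and, 41 mm past the gates, a rigid end stop 30 mm high. It is clamped anywhere along 20 mm and not measured: gates at track x = 155 to 175, stop face 196 to 217 mm. Feel for it: a millimetre too far is many newtons.
- plug_cap: Bystander, leave alone: black plastic spark plug cap, bent, about 65 mm long and 24 mm high, lying on the bench
- washers: Bystander, leave alone: stack of copper crush washers, 22 mm across, 12 mm high
- stub_wrench: Bystander, leave alone: chrome stubby wrench, 110 mm long, lying flat
- grease_tin: Bystander, leave alone: round tin, 68 mm across, 60 mm high
- oil_bottle: Bystander, leave alone: grey plastic bottle, 60 mm across, 170 mm high
- screwdriver: Bystander, leave alone: screwdriver, 180 mm long, black handle, lying flat
Things that resemble listed ones, but are neither listed nor needed, are in the scene too. Of the things shaped like the part that bears paddle_grip, the wooden one is meant. There is more than one size of the part that bears roller_center; the job needs the smaller.

How it is judged:
By the outcome, as a careful person would: the job done as asked, in the order asked, and still so for the second after the job is handed in, with the robot touching nothing.
It also fails if it takes over 67 s, if anything falls off the work surface, if the arm or the gripper's body presses on something with over 40 N, if the wrist force passes 120 N, or if a joint passes its speed limit or range.

### The arm

A 6-joint arm with a two-finger parallel gripper is mounted at the origin on the work surface. World frame = base frame: x ahead of the robot, y to its left, z up, the work surface at z = 0. Lengths are in m, angles in rad, forces in N, time in s.
With the tool pointing down it reaches from about 0.275 to 0.75 m from the base axis. Payload 10.2 kg.
Tool frame: the origin (TCP) lies midway between the tips of the shut fingers; the grasp point (between the pads) lies 19 mm behind it; z points along the fingers, x is the direction in which the jaws open and shut, and the axes are right-handed (so a half turn about z gives the same grasp; the last joint's range is limited). The gripper opens to 85 mm and grips with 20 to 120 N. Pads are 22 mm wide; open, the fingers measure 114 mm over their backs; the gripper's body (76 mm by 85 mm) begins 54 mm behind the grasp point. The pads swing forward as they close: fully open they stand 13 mm farther back than shut.
Start: joints at [-1.521, 0.313, 1.498, -0, 1.331, -0.223], TCP at [0.141, -0.506, 0.231] pointing down, gripper open.
Joint ranges: [-2.94, 2.94], [-0.97, 2.17], [0.19, 2.56], [-1.23, 4.37], [0.02, 3.11], [-2.88, 2.88]. Speed limits (rad/s): [2.39, 2.39, 3.01, 3.14, 3.14, 3.14].

### API

Orientations are given as a 3x3 rotation matrix whose columns are the frame's x, y, z axes.
In Python, from bench import state, eyes, manip gives the robot as it stands.
- The arm moves only by the tool jog_arm, never from a script. Its argument "deltas" is a list of rows, each a list of 7 numbers: the closure, from 0 (fully open) to 1 (shut), then the shift along the tool's x, y, z in m, then the turn, a rotation vector about the tool's x, y, z in rad. A call has 1 to 20 rows; each row shifts and turns the commanded pose from where the row before left it, along the tool's axes as they then stand; what a row does not reach is not made up. A row lasts 1/12 s, in which the tool goes at most 41.7 mm and 7.16 degrees, less where a joint would pass 70% of its speed; a pose out of reach is approached as far as the arm can. A call is refused whole if a number of a shift passes 0.0417 or a number of a turn 0.125, either way. A call with a gripper value outside its range is refused whole. The fingers move at their own pace and stop on an object; "grip_force" is the grip in N (left out, the last holds). Time passes only in rows, so rows that do not move let the fingers close. It gives the time, the measured TCP pose, the force and the opening at its end, in the units of the state.
- state(): the state, without advancing time (a new reading comes with each control period).
- eyes.grab_frame(name): name is "side" or "top"; returns the picture (400x640x3 uint8, blue, green, red); there is no depth.
- eyes.get_calibration(name): a dict with "mtx" (3x3 intrinsics, pixels), "rvec" (rotation vector, rad) and "tvec" (3), from world to camera coordinates, as OpenCV has them. Camera axes: x right, y down, z forward; pixel columns grow to the right and rows downward; lengths in m; the calibration is good to about 2 mm. A picture is of the moment at which its call begins. get_calibration takes no time and is no camera call.
- manip.close_job(): hands the job in, once; it reports no verdict.
The state is a dict: "time": time; "q": joint angles; "joint_velocities": joint speeds; "effort": joint torques, N m; "tool_pos": TCP position; "tool_rot": TCP orientation; "ft_force": force on the tool from outside, world axes, zero at the start; "moment": the same for the moment, N m; "finger_gap": finger opening in m.
Only numpy, scipy, OpenCV 4.12 (cv2) and the standard library are available. Lean on these libraries where they do the work, as an engineer would, in place of code of your own. Each camera call takes 0.05 s, during which the arm holds its last target. There are 200 camera calls.

## Working session

There is one attempt and no reset: what is moved stays moved. The work goes in short steps, Python scripts to look and compute and a tool call to move; the robot and the scene stay as the last step left them, time stands still between calls to the robot, and variables do not carry over. Pictures are saved under pics/ and viewed, about 8 in all and at most 12, crops included, and the job is handed in when it is done.

Besides the shell and the picture viewer there is one more tool, called after ">>>" as name(argument=value, ...) on one line, values as JSON. jog_arm: Moves the arm, as the interface text tells. Its arguments: {"type":"object","properties":{"deltas":{"type":"array","items":{"type":"array","items":{"type":"number"}}},"grip_force":{"type":"number"}},"required":["deltas"]}

```bash
mkdir -p pics; cat > h.py <<'E'
import numpy as np, cv2
from bench import state, eyes, manip
def cal(n):
    c=eyes.get_calibration(n); R=cv2.Rodrigues(np.array(c["rvec"],float))[0]
    return np.array(c["mtx"],float),R,np.array(c["tvec"],float).ravel()
def ray(n,uv):
    K,R,t=cal(n); d=R.T@np.linalg.solve(K,[uv[0],uv[1],1]); return -R.T@t,d
def atz(n,uv,z):
    o,d=ray(n,uv); return o+d*(z-o[2])/d[2]
def proj(n,p):
    K,R,t=cal(n); q=K@(R@np.array(p)+t); return q[:2]/q[2]
def tri(a,b):  # top uv, side uv
    (o1,d1),(o2,d2)=ray("top",a),ray("side",b)
    A=np.c_[d1,-d2]; s=np.linalg.lstsq(A,o2-o1,rcond=None)[0]
    p,q=o1+d1*s[0],o2+d2*s[1]; return (p+q)/2,np.linalg.norm(p-q)
E
python3 - <<'E'
from h import *
for n in("top","side"):
    cv2.imwrite(f"pics/{n}0.png",eyes.grab_frame(n)); K,R,t=cal(n); print(n,K[0,0],-R.T@t,R[2])
print(state())
E
```

```text
top 493.47447724557685 [0.2322522  0.00552192 1.6588927 ] [ 0.16423041 -0.01977734 -0.98622372]
side 364.8030857946425 [ 0.30775721 -0.81272953  0.54968848] [ 0.1970792   0.83791453 -0.50897841]
{'time': 0.1, 'q': array([-1.52139598e+00,  3.13412426e-01,  1.49832166e+00,  1.10462975e-06,
        1.33100159e+00, -2.23392673e-01]), 'joint_velocities': array([-3.26841173e-05, -2.61525080e-05, -2.02369135e-03,  2.00756483e-03,
       -7.86113554e-04, -6.68494020e-04]), 'effort': array([ 2.57778294e-03, -4.12905014e+01, -2.60145289e+01, -9.32859916e-05,
        2.98811727e-03, -7.94585389e-06]), 'tool_pos': array([ 0.14142805, -0.50536888,  0.23079775]), 'tool_rot': array([[ 2.69421941e-01, -9.63022230e-01, -5.53711166e-05],
       [-9.63021586e-01, -2.69421827e-01,  1.14168277e-03],
       [-1.11438408e-03, -2.54270808e-04, -9.99999347e-01]]), 'ft_force': array([0.06558449, 0.80139554, 0.11631318]), 'moment': array([ 0.01981272,  0.02382039, -0.04930012]), 'finger_gap': 0.08541406419504789}
```

View pics/top0.png

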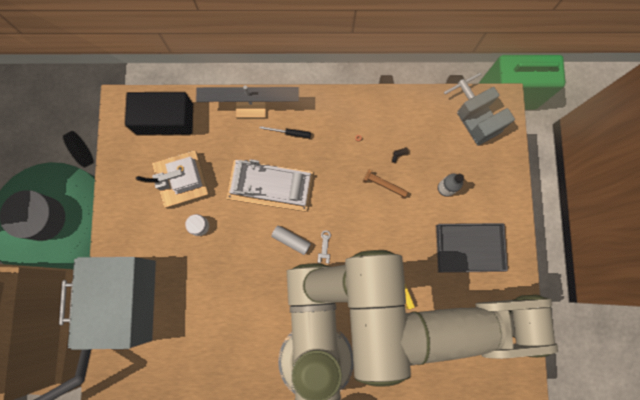

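View pics/side0.png

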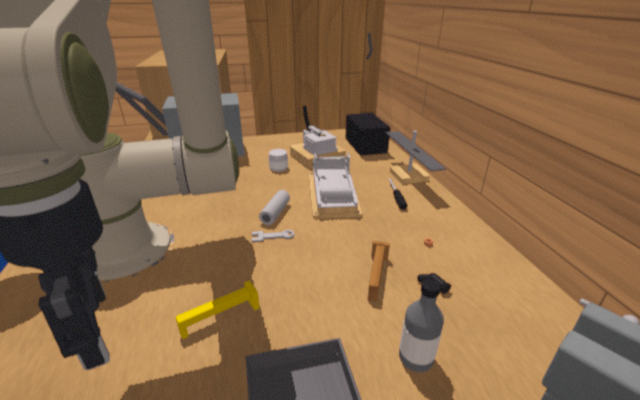

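The wooden paddle is at top (387,184) and side (378,270), with the yellow decoy elsewhere. The track is at top (270,185), with its low end to the right (-y). I'll enlarge both.

```bash
python3 - <<'E'
import cv2,numpy as np
t=cv2.imread("pics/top0.png")[150:215,222:420]; s=cv2.imread("pics/side0.png")[145:305,300:400]
a=cv2.resize(t,None,fx=4,fy=4,interpolation=cv2.INTER_CUBIC)
b1=cv2.resize(s[:80],None,fx=4,fy=4,interpolation=cv2.INTER_CUBIC);b2=cv2.resize(s[80:],None,fx=4,fy=4,interpolation=cv2.INTER_CUBIC)
o=np.zeros((580,800,3),np.uint8); o[:260,:792]=a; o[260:580,:400]=b1;o[260:580,400:]=b2
cv2.imwrite("pics/crop1.png",o)
E
```

```text
(no output)
```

View pics/crop1.png

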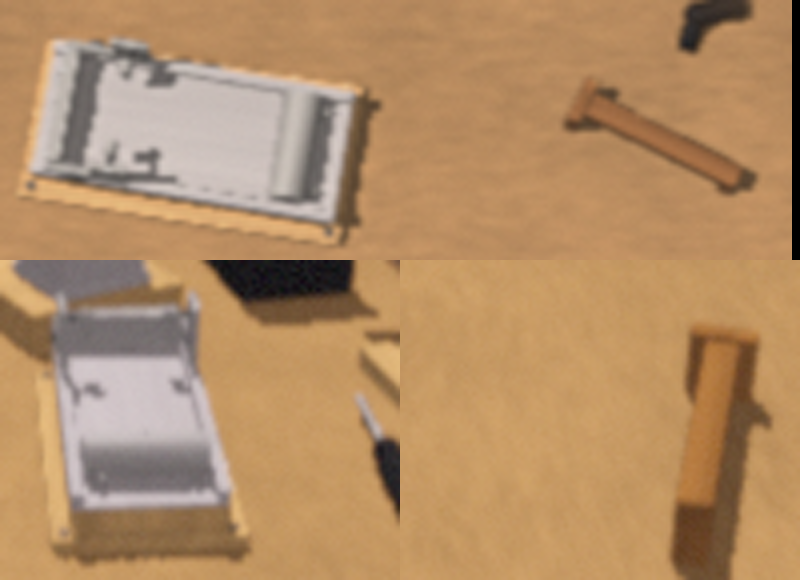

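```bash
cat > fit.py <<'E'
from h import *
from scipy.optimize import least_squares
T=lambda c:((c[0]+.5)/4-.5+222,(c[1]+.5)/4-.5+150)
S=lambda c:((c[0]+.5)/4-.5+300,(c[1]-260+.5)/4-.5+145)
P=lambda c:((c[0]-400+.5)/4-.5+300,(c[1]-260+.5)/4-.5+225)
print("tail top end",tri(T((740,181)),P((697,502))))
print("blade top front mid",tri(T((577,101)),P((726,328))))
print("rail low y-",tri(T((362,90)),S((230,503)))); print("rail low y+",tri(T((333,222)),S((73,505))))
print("roller ends", tri(T((303,92)),S((210,450))),tri(T((287,197)),S((84,450))))
E
python3 fit.py
```

```text
tail top end (array([ 0.53788063, -0.30779856,  0.04463713]), np.float64(0.007384192322417396))
blade top front mid (array([ 0.60719865, -0.17331528,  0.04401988]), np.float64(0.0069740104110636485))
rail low y- (array([0.61460458, 0.00830986, 0.03822605]), np.float64(0.00248452975642892))
rail low y+ (array([0.50565305, 0.03281692, 0.03654735]), np.float64(0.003886839637308347))
roller ends (array([0.61222353, 0.05686151, 0.05397967]), np.float64(0.0029103344750597508)) (array([0.52285957, 0.07023001, 0.05799246]), np.float64(0.003113866577445159))
```

```bash
cat > ov.py <<'E'
from h import *
def box(x0,x1,y0,y1,z0,z1):
    c=[np.array([x,y,z]) for x in(x0,x1) for y in(y0,y1) for z in(z0,z1)]
    return [(c[i],c[i|b]) for i in range(8) for b in(1,2,4) if not i&b]
def frame(x,y,yaw,z,pitch):
    R=cv2.Rodrigues(np.array([0,0,yaw]))[0]@cv2.Rodrigues(np.array([0,-pitch,0.]))[0]
    return R,np.array([x,y,z])
def wires(n,img,off,f,segs,fr,col):
    R,t=fr
    for a,b in segs:
        p=[tuple(int(round(v*16)) for v in ((proj(n,R@(np.array(q)/1000)+t)-off+.5)*f-.5)) for q in(a,b)]
        cv2.line(img,p[0],p[1],col,1,cv2.LINE_AA,4)
PAD=box(-64,64,-10,10,-10,10)+box(64,76,-20,20,-34,12)
TRK=box(-17,235,-56,-47,0,10)+box(-17,235,47,56,0,10)
def zoom(n,img,r,f):
    x0,y0,x1,y1=r; return cv2.resize(img[y0:y1,x0:x1],None,fx=f,fy=f,interpolation=cv2.INTER_CUBIC),np.array([x0,y0])
E
cat > o1.py <<'E'
from ov import *
pad=frame(0.5725,-.2406,np.radians(62.7),.034,0)
trk=frame(.5601+.017*np.cos(np.radians(77.3)),.0206+.017*np.sin(np.radians(77.3)),np.radians(77.3),.036,.07)
o=np.zeros((600,800,3),np.uint8)
for n,r,f,pos in(("top",(224,155,320,215),4,(0,0)),("top",(358,165,413,205),5,(0,400)),("side",(305,150,368,220),5,(250,0)),("side",(362,235,395,305),5,(250,400))):
    im,off=zoom(n,cv2.imread(f"pics/{n}0.png"),r,f)
    wires(n,im,off,f,PAD,pad,(255,255,0)); wires(n,im,off,f,TRK,trk,(0,0,255))
    h,w=im.shape[:2]; h=min(h,600-pos[0]);w=min(w,800-pos[1]);o[pos[0]:pos[0]+h,pos[1]:pos[1]+w]=im[:h,:w]
cv2.imwrite("pics/ov1.png",o)
E
python3 o1.py
```

```text
(no output)
```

View pics/ov1.png

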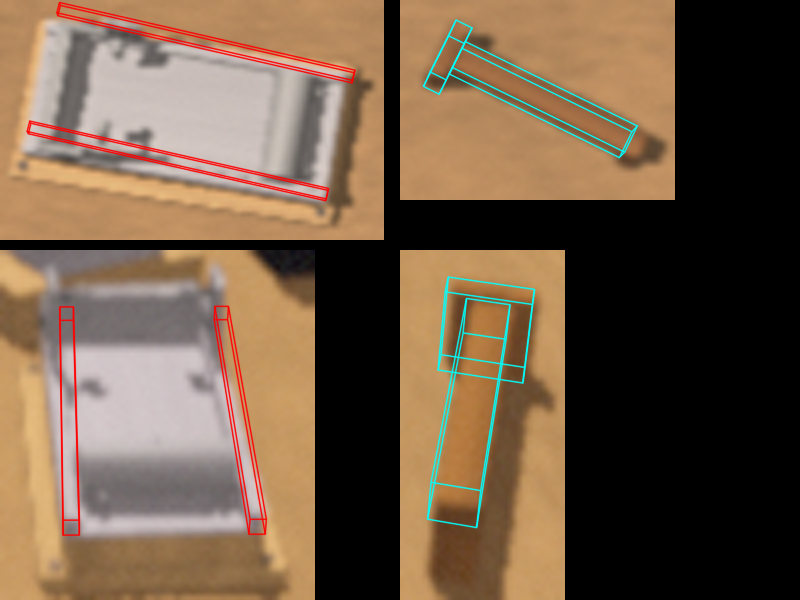

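```bash
python3 - <<'E'
from h import *
im=cv2.imread("pics/top0.png"); hsv=cv2.cvtColor(im,cv2.COLOR_BGR2HSV).astype(float)
s=hsv[...,1]
np.set_printoptions(linewidth=250)
def cross(v,th):
    k=[i+(th-v[i])/(v[i+1]-v[i]) for i in range(len(v)-1) if (v[i]-th)*(v[i+1]-th)<0]; return k
print("cols: upper boundary")
pts=[]
for u in range(252,310,3):
    k=cross(s[155:190,u],60); pts.append((u,155+k[0]))
p=np.array(pts);print(p[:,1].round(1))
print("rows right boundary")
q=[]
for v in range(176,204,3):
    k=cross(s[v,295:325],60); q.append((v,[round(295+x,1) for x in k]))
print(q)
# roller bright
g=cv2.cvtColor(im,cv2.COLOR_BGR2GRAY)
for v in range(172,202,4): print(v,g[v,286:314])
print("paddle sat"); 
for v in range(170,200,3): print(v,s[v,362:412:1].astype(int))
E
```

```text
cols: upper boundary
[159.3 159.7 160.7 164.7 164.8 164.7 165.4 165.8 166.2 167.3 167.8 168.3 168.8 169.4 169.8 170.4 170.8 171.4 171.8 172.4]
rows right boundary
[(176, [np.float64(309.6)]), (179, [np.float64(309.4)]), (182, [np.float64(308.7)]), (185, [np.float64(308.4)]), (188, [np.float64(307.7)]), (191, [np.float64(307.4)]), (194, [np.float64(306.7)]), (197, [np.float64(306.4)]), (200, [np.float64(305.9)]), (203, [np.float64(305.5)])]
172 [169 163 159 157 157 157 161 168 179 187 191 191 190 190 187 188 193 196 196 197 194 194 194 186 178 176 153 119]
176 [190 190 191 191 191 189 174 169 180 191 191 185 172 154 131 106  92 103 107 127 164 185 184 157 115  97  84  76]
180 [194 195 196 195 192 179 171 178 188 192 189 175 158 138 111  91  93  98 116 165 194 196 182 144 106  87  78  87]
184 [195 194 195 196 191 179 176 186 194 191 179 165 144 119  96  96 101 116 161 192 200 192 155 109  91  84  76  89]
188 [193 192 193 190 177 171 182 192 193 182 168 148 126  99  95 101 100 115 168 196 196 164 122  98  85  76  88 127]
192 [196 197 195 184 173 180 190 194 188 172 153 132 109  94  98 1
[... 1658 characters left out ...]
6 147 147 146 146 145 145 148 143 136 132 124 124 125 123 124 125 124 125 123 123]
191 [125 124 124 124 125 124 127 125 123 123 124 125 125 125 123 123 123 123 124 123 122 123 123 125 124 125 123 122 125 123 127 134 139 147 148 149 147 147 146 145 146 146 145 145 135 127 124 123 124 124]
194 [123 123 122 123 124 124 124 125 124 123 124 124 124 124 125 124 125 123 123 125 124 123 123 123 123 124 126 123 124 123 123 125 124 125 123 125 128 133 144 147 148 145 149 147 144 125 115 110 122 123]
197 [124 126 124 124 126 124 123 124 124 123 125 127 123 126 123 123 123 123 125 124 125 125 123 125 123 124 124 123 125 124 125 127 124 125 123 125 125 125 125 129 132 131 131 121 119 120 120 123 124 125]
```

```bash
python3 - <<'E'
from h import *
im=cv2.imread("pics/top0.png"); s=cv2.cvtColor(im,cv2.COLOR_BGR2HSV)[...,1].astype(float)
def cross(v,th): return [i+(th-v[i])/(v[i+1]-v[i]) for i in range(len(v)-1) if (v[i]-th)*(v[i+1]-th)<0]
up=[(u,155+cross(s[155:190,u],60)[0]) for u in range(276,309,2)]
# y in world approx along; z = .046+.07*(y-.02)
def it(uv,z0):
    p=atz("top",uv,z0)
    for _ in range(3): p=atz("top",uv,z0+.07*(p[1]-.037))
    return p
U=np.array([it(x,.046) for x in up]); rt=np.array([it((295+cross(s[v,295:325],60)[0],v),.036) for v in range(176,204,2)])
a=np.polyfit(U[:,1],U[:,0],1); b=np.polyfit(rt[:,0],rt[:,1],1)
print("yaw from rail",90-np.degrees(np.arctan(a[0])),"yaw from end",90+np.degrees(np.arctan(b[0])))
print(a,b, U[[0,-1]],rt[[0,-1]])
# rail/near edge corner intersection: x=a0 y+a1 ; y=b0 x+b1
y=(b[0]*a[1]+b[1])/(1-a[0]*b[0]);x=a[0]*y+a[1]; print("corner",x,y)
# paddle
m=(s>135)[160:205,360:412].astype(np.uint8); n,l,st,c=cv2.connectedComponentsWithStats(m); k=1+np.argmax(st[1:,4])
vv,uu=np.nonzero(l==k); W=np.array([atz("top",(u+360,v+160),.044) for u,v in zip(uu,vv)])[:,:2]
h=W[(W[:,1]<-.195)&(W[:,1]>-.29)]
cc=h.mean(0); d=np.linalg.svd(h-cc)[2][0]; d*=np.sign(d[1]); print("axis",cc,np.degrees(np.arctan2(d[1],d[0])))
L=(W-cc)@d; N=(W-cc)@np.array([-d[1],d[0]]); print("ends",np.sort(L)[[0,1,2,-3,-2,-1]],"blade N",N[L>L.max()-.012].min(),N[L>L.max()-.012].max(), "handle N",N[abs(L)<.03].min(),N[abs(L)<.03].max())
E
```

```text
yaw from rail 80.19163179916404 yaw from end 80.74564829740102
[0.17288041 0.60994669] [-0.16293831  0.1145684 ] [[0.63376105 0.12846571 0.0524026 ]
 [0.61369288 0.02186212 0.04494035]] [[0.60339003 0.0166079  0.03457255]
 [0.51441941 0.03070783 0.03555955]]
corner 0.6124999039356138 0.014768697496761496
axis [ 0.57027177 -0.24181037] 61.75099720816763
ends [-0.07270679 -0.07123246 -0.07121443  0.07789144  0.07801718  0.07826921] blade N -0.0180995064316603 0.025106171688882 handle N -0.009725938752836064 0.010783533730561536
```

```bash
sed -i 's/^pad=.*/pad=frame(.572,-.240,np.radians(62),.034,0)/; s/^trk=.*/trk=frame(.5601,.0408,np.radians(80.5),.036,.07)/; s/ov1/ov2/' o1.py
sed -i 's/^TRK=.*/TRK=box(-17,235,-56,-47,0,10)+box(-17,235,47,56,0,10)+box(7.5,39.5,-45,45,0,32)/' ov.py; python3 o1.py
```

```text
(no output)
```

View pics/ov2.png

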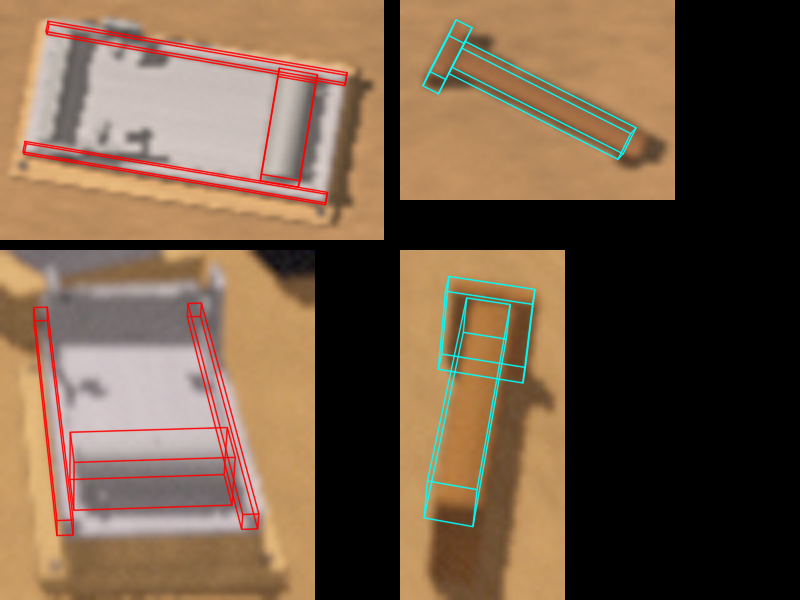

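```bash
cat > plan.py <<'E'
from h import *
from scipy.spatial.transform import Rotation as Ro
def tool(fwd_yaw_deg,tilt=0.):
    # tool -y = forward direction (yaw, climbing by tilt), z down
    a=np.radians(fwd_yaw_deg); f=np.array([np.cos(a)*np.cos(tilt),np.sin(a)*np.cos(tilt),np.sin(tilt)])
    y=-f; x=np.array([-np.sin(a),np.cos(a),0]); return np.c_[x,y,np.cross(x,y)]
def plan(p,R,N,s=None):
    s=s or state(); R0=s["tool_rot"]; t=R0.T@(np.array(p)-s["tool_pos"]); w=Ro.from_matrix(R0.T@R).as_rotvec()
    A=sum(Ro.from_rotvec(w*i/N).as_matrix() for i in range(N)); d=np.linalg.solve(A,t)
    print(N,"rows shift",d.round(5),"turn",(w/N).round(5),"|d|",np.linalg.norm(d).round(4),"deg",np.degrees(np.linalg.norm(w/N)).round(2)); return d
E
python3 -c "
from plan import *
print(tool(62))
plan([.572,-.240,.16],tool(62),18)"
```

```text
[[-0.88294759 -0.46947156  0.        ]
 [ 0.46947156 -0.88294759 -0.        ]
 [ 0.         -0.          1.        ]]
18 rows shift [-0.00488 -0.02824 -0.00493] turn [-6.8690e-02 -1.6039e-01  6.0000e-05] |d| 0.0291 deg 10.0
```

```bash
sed -i 's/x=np.array(\[-np.sin(a),np.cos(a),0\])/x=np.array([np.sin(a),-np.cos(a),0])/' plan.py
python3 -c "
from plan import *
print(tool(62)[:,2])
plan([.572,-.240,.16],tool(62),20)"
```

```text
[ 0.  0. -1.]
20 rows shift [ 0.00272 -0.02585  0.00354] turn [-3.000e-05  5.000e-05 -4.047e-02] |d| 0.0262 deg 2.32
```

>>> jog_arm(deltas=[[0.4,0.0027,-0.0259,0.0035,0,0,-0.0405],[0.4,0.0027,-0.0259,0.0035,0,0,-0.0405],[0.4,0.0027,-0.0259,0.0035,0,0,-0.0405],[0.4,0.0027,-0.0259,0.0035,0,0,-0.0405],[0.4,0.0027,-0.0259,0.0035,0,0,-0.0405],[0.4,0.0027,-0.0259,0.0035,0,0,-0.0405],[0.4,0.0027,-0.0259,0.0035,0,0,-0.0405],[0.4,0.0027,-0.0259,0.0035,0,0,-0.0405],[0.4,0.0027,-0.0259,0.0035,0,0,-0.0405],[0.4,0.0027,-0.0259,0.0035,0,0,-0.0405],[0.4,0.0027,-0.0259,0.0035,0,0,-0.0405],[0.4,0.0027,-0.0259,0.0035,0,0,-0.0405],[0.4,0.0027,-0.0259,0.0035,0,0,-0.0405],[0.4,0.0027,-0.0259,0.0035,0,0,-0.0405],[0.4,0.0027,-0.0259,0.0035,0,0,-0.0405],[0.4,0.0027,-0.0259,0.0035,0,0,-0.0405],[0.4,0.0027,-0.0259,0.0035,0,0,-0.0405],[0.4,0.0027,-0.0259,0.0035,0,0,-0.0405],[0.4,0.0027,-0.0259,0.0035,0,0,-0.0405],[0.4,0.0027,-0.0259,0.0035,0,0,-0.0405]], grip_force=40)

```text
time: 1.77
tool_pos: [0.5731, -0.238, 0.1607]
tool_rot: [[0.884, -0.467, -0.001], [-0.467, -0.884, 0.0], [-0.001, -0.0, -1.0]]
ft_force: [0.6, -0.4, -0.3]
finger_gap: 0.0514
```

```bash
python3 -c "
from plan import *
s=state();print(s['time'],s['tool_pos'],s['finger_gap'],s['ft_force'])
plan([.572,-.240,.06],tool(62),4,s)
im=eyes.grab_frame('side');cv2.imwrite('pics/s1.png',cv2.resize(im[180:330,300:460],None,fx=4,fy=4,interpolation=cv2.INTER_CUBIC))"
```

```text
1.7667 [ 0.57308602 -0.23802924  0.16066709] 0.05138058265746381 [ 0.5935978  -0.43377177 -0.25650316]
4 rows shift [0.      0.00056 0.02517] turn [-2.0e-05  1.9e-04  6.7e-04] |d| 0.0252 deg 0.04
```

View pics/s1.png

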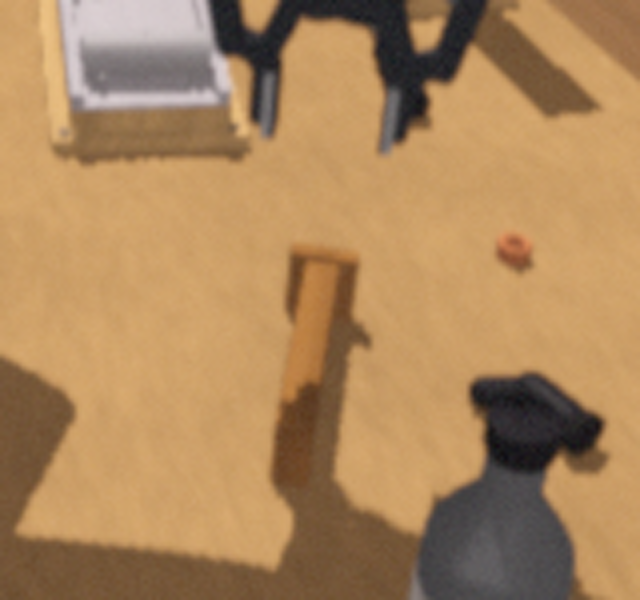

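>>> jog_arm(deltas=[[0.4,0,0.0006,0.0252,0,0,0],[0.4,0,0.0006,0.0252,0,0,0],[0.4,0,0.0006,0.0252,0,0,0],[0.4,0,0.0006,0.0252,0,0,0],[0.4,0,0,0.011,0,0,0],[0.4,0,0,0.011,0,0,0],[0.4,0,0,0.011,0,0,0],[0.4,0,0,0.011,0,0,0],[0.4,0,0,0,0,0,0]])

```text
time: 2.57
tool_pos: [0.5707, -0.2409, 0.0148]
tool_rot: [[0.883, -0.469, -0.002], [-0.469, -0.883, 0.001], [-0.002, -0.0, -1.0]]
ft_force: [-0.0, 0.8, 0.7]
finger_gap: 0.0516
```

```bash
python3 -c "
from plan import *
a=eyes.grab_frame('side')[210:320,320:470];b=eyes.grab_frame('top')[140:215,345:445]
o=np.zeros((600,800,3),np.uint8);a=cv2.resize(a,None,fx=3,fy=3,interpolation=2);b=cv2.resize(b,None,fx=3,fy=3,interpolation=2);o[:330,:450]=a;o[:225,470:770]=b;cv2.imwrite('pics/s2.png',o[:330])"
```

```text
(no output)
```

View pics/s2.png

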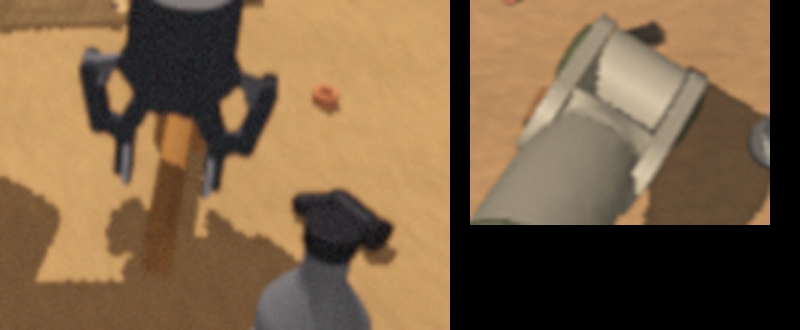

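>>> jog_arm(deltas=[[0.7,0,0,0,0,0,0],[0.8,0,0,0,0,0,0],[0.9,0,0,0,0,0,0],[1,0,0,0,0,0,0],[1,0,0,0,0,0,0],[1,0,0,0,0,0,0],[1,0,0,0,0,0,0],[1,0,0,0,0,0,0]], grip_force=60)

```text
time: 3.33
tool_pos: [0.5718, -0.2416, 0.0175]
tool_rot: [[0.883, -0.469, 0.001], [-0.469, -0.883, -0.001], [0.002, 0.0, -1.0]]
ft_force: [-0.3, 1.1, 5.5]
finger_gap: 0.019
```

>>> jog_arm(deltas=[[1,0,0,-0.005,0,0,0],[1,0,0,-0.01,0,0,0],[1,0,0,-0.02,0,0,0],[1,0,0,-0.025,0,0,0],[1,0,0,-0.025,0,0,0],[1,0,0,0,0,0,0],[1,0,0,0,0,0,0]])

```text
time: 3.92
tool_pos: [0.5718, -0.2415, 0.1032]
tool_rot: [[0.883, -0.469, 0.002], [-0.469, -0.883, -0.002], [0.003, 0.0, -1.0]]
ft_force: [0.3, 1.0, -1.2]
finger_gap: 0.0189
```

```bash
cat > trk.py <<'E'
from plan import *
YAW=80.0; TILT=.07; O=np.array([.5601,.0408,.036]); TZ=None
a=np.radians(YAW)
X=np.array([np.cos(a)*np.cos(TILT),np.sin(a)*np.cos(TILT),np.sin(TILT)]); Y=np.array([-np.sin(a),np.cos(a),0]); Z=np.cross(X,Y)
Z0=.0148   # TCP height when the paddle stood on bench
def tcp(face_x,under,y=0):
    # TCP so that the blade face sits at track x=face_x, underside 'under' above floor
    return O+X*(face_x-.076)+Y*y+Z*(under+Z0)
def where(s): d=s["tool_pos"]-O; return np.array([d@X+.076,d@Y,d@Z-Z0])
E
python3 -c "
from trk import *
s=state();print(s['time'],s['tool_pos'],s['ft_force'])
plan(tcp(-.030,.006),tool(YAW,TILT),14,s)"
```

```text
3.9167 [ 0.57180977 -0.24154783  0.10322764] [ 0.26441167  1.01519002 -1.21024252]
14 rows shift [-0.0063  -0.01108  0.00421] turn [ 0.00501 -0.00098 -0.02237] |d| 0.0134 deg 1.31
```

```bash
sed -i 's/Z0=.0148/Z0=.0175/' trk.py; python3 -c "
from trk import *
plan(tcp(-.040,.025),tool(YAW,TILT),14)"
```

```text
14 rows shift [-0.00616 -0.01032  0.00269] turn [ 0.00501 -0.00098 -0.02237] |d| 0.0123 deg 1.31
```

>>> jog_arm(deltas=[[1,-0.0062,-0.0103,0.0027,0.005,-0.001,-0.0224],[1,-0.0062,-0.0103,0.0027,0.005,-0.001,-0.0224],[1,-0.0062,-0.0103,0.0027,0.005,-0.001,-0.0224],[1,-0.0062,-0.0103,0.0027,0.005,-0.001,-0.0224],[1,-0.0062,-0.0103,0.0027,0.005,-0.001,-0.0224],[1,-0.0062,-0.0103,0.0027,0.005,-0.001,-0.0224],[1,-0.0062,-0.0103,0.0027,0.005,-0.001,-0.0224],[1,-0.0062,-0.0103,0.0027,0.005,-0.001,-0.0224],[1,-0.0062,-0.0103,0.0027,0.005,-0.001,-0.0224],[1,-0.0062,-0.0103,0.0027,0.005,-0.001,-0.0224],[1,-0.0062,-0.0103,0.0027,0.005,-0.001,-0.0224],[1,-0.0062,-0.0103,0.0027,0.005,-0.001,-0.0224],[1,-0.0062,-0.0103,0.0027,0.005,-0.001,-0.0224],[1,-0.0062,-0.0103,0.0027,0.005,-0.001,-0.0224],[1,0,0,0,0,0,0],[1,0,0,0,0,0,0]])

```text
time: 5.25
tool_pos: [0.5383, -0.0755, 0.0688]
tool_rot: [[0.985, -0.172, 0.009], [-0.173, -0.982, 0.07], [-0.003, -0.071, -0.997]]
ft_force: [0.9, 0.3, -0.4]
finger_gap: 0.0193
```

```bash
cat > look.py <<'E'
from trk import *; import ov,sys
s=state();print(s['time'],where(s),s['ft_force'],s['moment'])
o=np.zeros((600,800,3),np.uint8)
R=s['tool_rot']; pad=(np.c_[-R[:,1],R[:,0]*-1,-R[:,2]], s['tool_pos']-R[:,2]*(.034-Z0))
trk=(np.c_[X,Y,Z],O)
for n,r,f,pos in(("side",(290,145,390,265),5,(0,0)),("top",(222,150,320,215),3,(0,505))):
    im,off=ov.zoom(n,eyes.grab_frame(n),r,f)
    if len(sys.argv)>2:
        ov.wires(n,im,off,f,ov.PAD,pad,(255,255,0)); ov.wires(n,im,off,f,ov.TRK,trk,(0,0,255))
    h,w=im.shape[:2]; w=min(w,800-pos[1]);o[pos[0]:pos[0]+h,pos[1]:pos[1]+w]=im[:h,:w]
cv2.imwrite(sys.argv[1],o)
E
python3 look.py pics/l1.png w
```

```text
5.25 [-0.03972972  0.00130778  0.02349731] [ 0.85631608  0.28657919 -0.37357541] [-0.05600946 -0.0281374  -0.00179008]
```

View pics/l1.png

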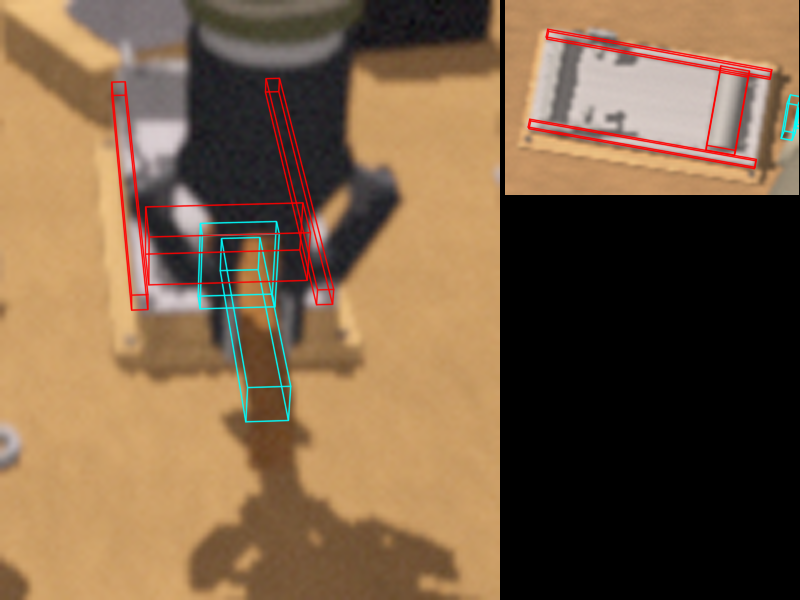

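>>> jog_arm(deltas=[[1,0.0003,0,0.0035,0,0,0],[1,0.0003,0,0.0035,0,0,0],[1,0.0003,0,0.0035,0,0,0],[1,0.0003,0,0.0035,0,0,0],[1,0,0,0.0035,0,0,0],[1,0,-0.005,0,0,0,0],[1,0,-0.005,0,0,0,0],[1,0,-0.005,0,0,0,0],[1,0,-0.005,0,0,0,0],[1,0,-0.005,0,0,0,0],[1,0,-0.005,0,0,0,0],[1,0,-0.005,0,0,0,0],[1,0,0,0,0,0,0],[1,0,0,0,0,0,0]])

```text
time: 6.52
tool_pos: [0.5458, -0.0402, 0.0538]
tool_rot: [[0.985, -0.173, 0.01], [-0.173, -0.982, 0.07], [-0.003, -0.071, -0.997]]
ft_force: [0.0, -0.1, -0.8]
finger_gap: 0.0193
```

```bash
cat > w.py <<'E'
from trk import *
s=state();print(s['time'],(where(s)*1000).round(2),"F track",(np.c_[X,Y,Z].T@s['ft_force']).round(2),s['moment'].round(3),(tool(YAW,TILT).T@s['tool_rot']-np.eye(3)).round(3)[[1,0,0],[2,2,1]])
E
python3 w.py
```

```text
6.5167 [-4.81  0.02  6.03] F track [-0.15 -0.04 -0.77] [-0.029  0.039 -0.003] [-0.001 -0.003  0.001]
```

>>> jog_arm(deltas=[[1,0,-0.002,0,0,0,0],[1,0,-0.002,0,0,0,0],[1,0,-0.002,0,0,0,0],[1,0,-0.002,0,0,0,0],[1,0,-0.002,0,0,0,0],[1,0,-0.002,0,0,0,0],[1,0,-0.002,0,0,0,0],[1,0,-0.002,0,0,0,0],[1,0,-0.0025,0,0,0,0],[1,0,-0.003,0,0,0,0],[1,0,-0.003,0,0,0,0],[1,0,-0.003,0,0,0,0],[1,0,-0.003,0,0,0,0],[1,0,-0.003,0,0,0,0],[1,0,-0.003,0,0,0,0],[1,0,-0.003,0,0,0,0],[1,0,-0.003,0,0,0,0],[1,0,-0.003,0,0,0,0],[1,0,-0.003,0,0,0,0],[1,0,-0.003,0,0,0,0]])

```text
time: 8.18
tool_pos: [0.5547, 0.0104, 0.0574]
tool_rot: [[0.985, -0.173, 0.009], [-0.173, -0.982, 0.07], [-0.003, -0.071, -0.997]]
ft_force: [0.2, 0.1, -0.4]
finger_gap: 0.0189
```

```bash
python3 w.py
```

```text
8.1833 [46.72  0.07  6.05] F track [ 0.14 -0.21 -0.39] [-0.103  0.012  0.01 ] [-0.001 -0.003  0.   ]
```

>>> jog_arm(deltas=[[1,0,-0.003,0,0,0,0],[1,0,-0.003,0,0,0,0],[1,0,-0.003,0,0,0,0],[1,0,-0.003,0,0,0,0],[1,0,-0.003,0,0,0,0],[1,0,-0.003,0,0,0,0],[1,0,-0.003,0,0,0,0],[1,0,-0.003,0,0,0,0],[1,0,-0.003,0,0,0,0],[1,0,-0.003,0,0,0,0],[1,0,-0.003,0,0,0,0],[1,0,-0.003,0,0,0,0],[1,0,-0.003,0,0,0,0],[1,0,-0.003,0,0,0,0],[1,0,-0.003,0,0,0,0],[1,0,-0.003,0,0,0,0],[1,0,-0.0025,0,0,0,0],[1,0,-0.002,0,0,0,0],[1,0,-0.001,0,0,0,0],[1,0,0,0,0,0,0]])

```text
time: 9.85
tool_pos: [0.5639, 0.0629, 0.0612]
tool_rot: [[0.985, -0.173, 0.009], [-0.173, -0.982, 0.07], [-0.003, -0.071, -0.997]]
ft_force: [0.2, 0.9, -0.3]
finger_gap: 0.0189
```

```bash
python3 w.py; python3 look.py pics/l2.png
```

```text
9.85 [1.0015e+02 9.0000e-02 6.0800e+00] F track [ 0.93  0.02 -0.36] [-0.042  0.076  0.028] [-0.001 -0.003  0.   ]
9.85 [1.00152379e-01 9.32589727e-05 6.08439105e-03] [ 0.15010085  0.94168512 -0.29677322] [-0.04225589  0.07621206  0.02823521]
```

View pics/l2.png

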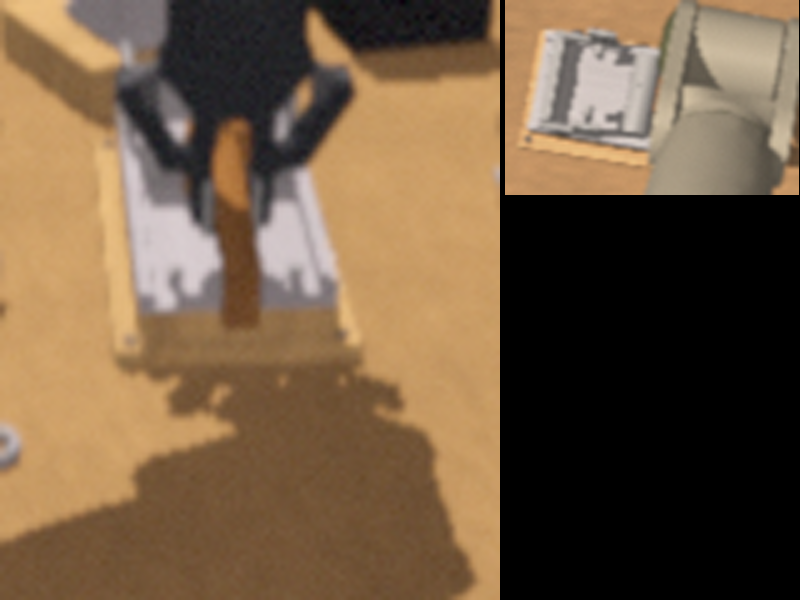

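>>> jog_arm(deltas=[[1,0,-0.002,0,0,0,0],[1,0,-0.002,0,0,0,0],[1,0,-0.002,0,0,0,0],[1,0,-0.002,0,0,0,0],[1,0,-0.002,0,0,0,0],[1,0,-0.002,0,0,0,0],[1,0,-0.002,0,0,0,0],[1,0,-0.002,0,0,0,0],[1,0,-0.002,0,0,0,0],[1,0,-0.002,0,0,0,0],[1,0,-0.001,0,0,0,0],[1,0,-0.001,0,0,0,0]])

```text
time: 10.95
tool_pos: [0.5677, 0.0844, 0.0628]
tool_rot: [[0.985, -0.173, 0.009], [-0.173, -0.982, 0.07], [-0.003, -0.071, -0.997]]
ft_force: [0.9, -0.2, -0.1]
finger_gap: 0.0189
```

>>> jog_arm(deltas=[[1,0,-0.001,0,0,0,0],[1,0,-0.001,0,0,0,0],[1,0,-0.001,0,0,0,0],[1,0,-0.001,0,0,0,0],[1,0,-0.001,0,0,0,0]])

```text
time: 11.37
tool_pos: [0.5686, 0.0893, 0.0631]
tool_rot: [[0.985, -0.173, 0.009], [-0.173, -0.982, 0.07], [-0.003, -0.071, -0.997]]
ft_force: [-0.1, -1.1, -0.4]
finger_gap: 0.0194
```

>>> jog_arm(deltas=[[1,0,-0.001,0,0,0,0],[1,0,-0.001,0,0,0,0],[1,0,-0.001,0,0,0,0],[1,0,-0.001,0,0,0,0],[1,0,-0.001,0,0,0,0]])

```text
time: 11.78
tool_pos: [0.5694, 0.0942, 0.0635]
tool_rot: [[0.985, -0.173, 0.009], [-0.173, -0.982, 0.07], [-0.003, -0.071, -0.997]]
ft_force: [-0.3, -0.3, -0.2]
finger_gap: 0.0188
```

>>> jog_arm(deltas=[[1,0,-0.001,0,0,0,0],[1,0,-0.001,0,0,0,0],[1,0,-0.001,0,0,0,0],[1,0,-0.001,0,0,0,0],[1,0,-0.001,0,0,0,0]])

```text
time: 12.2
tool_pos: [0.5703, 0.0991, 0.0639]
tool_rot: [[0.985, -0.173, 0.009], [-0.173, -0.982, 0.07], [-0.003, -0.071, -0.997]]
ft_force: [-0.7, -1.7, 0.3]
finger_gap: 0.019
```

```bash
python3 w.py
```

```text
12.2 [1.3702e+02 5.0000e-02 6.1500e+00] F track [-1.73  0.41  0.39] [-0.172  0.055  0.024] [-0.001 -0.003  0.   ]
```

>>> jog_arm(deltas=[[1,0,-0.001,0,0,0,0],[1,0,-0.001,0,0,0,0],[1,0,-0.001,0,0,0,0],[1,0,-0.001,0,0,0,0],[1,0,-0.001,0,0,0,0],[1,0,-0.001,0,0,0,0]])

```text
time: 12.7
tool_pos: [0.5714, 0.105, 0.0643]
tool_rot: [[0.985, -0.173, 0.009], [-0.173, -0.982, 0.07], [-0.003, -0.071, -0.997]]
ft_force: [-0.5, -2.4, -0.1]
finger_gap: 0.019
```

>>> jog_arm(deltas=[[1,0,-0.001,0,0,0,0],[1,0,-0.001,0,0,0,0],[1,0,-0.001,0,0,0,0],[1,0,-0.001,0,0,0,0],[1,0,-0.001,0,0,0,0],[1,0,-0.001,0,0,0,0]])

```text
time: 13.2
tool_pos: [0.5724, 0.1109, 0.0647]
tool_rot: [[0.985, -0.173, 0.01], [-0.173, -0.982, 0.07], [-0.003, -0.071, -0.997]]
ft_force: [-1.2, -3.1, -1.0]
finger_gap: 0.0189
```

>>> jog_arm(deltas=[[1,0,-0.001,0,0,0,0],[1,0,-0.001,0,0,0,0],[1,0,-0.001,0,0,0,0],[1,0,-0.001,0,0,0,0],[1,0,-0.001,0,0,0,0],[1,0,-0.001,0,0,0,0]])

```text
time: 13.7
tool_pos: [0.5734, 0.1168, 0.0651]
tool_rot: [[0.985, -0.173, 0.009], [-0.173, -0.982, 0.07], [-0.003, -0.071, -0.997]]
ft_force: [-1.5, -3.5, 0.5]
finger_gap: 0.019
```

```bash
python3 w.py
```

```text
13.7 [1.5501e+02 6.0000e-02 6.1800e+00] F track [-3.67  0.89  0.75] [-0.441  0.08  -0.026] [-0.001 -0.003  0.   ]
```

>>> jog_arm(deltas=[[1,0,-0.001,0,0,0,0],[1,0,-0.001,0,0,0,0],[1,0,-0.001,0,0,0,0],[1,0,-0.001,0,0,0,0],[1,0,0,0,0,0,0]])

```text
time: 14.12
tool_pos: [0.5742, 0.1209, 0.0654]
tool_rot: [[0.985, -0.173, 0.01], [-0.173, -0.982, 0.071], [-0.003, -0.071, -0.997]]
ft_force: [0.0, -1.2, -0.0]
finger_gap: 0.0189
```

>>> jog_arm(deltas=[[1,0,-0.0005,0,0,0,0],[1,0,-0.0005,0,0,0,0],[1,0,-0.0005,0,0,0,0],[1,0,-0.0005,0,0,0,0]])

```text
time: 14.45
tool_pos: [0.5745, 0.1226, 0.0656]
tool_rot: [[0.985, -0.173, 0.01], [-0.173, -0.982, 0.07], [-0.003, -0.071, -0.997]]
ft_force: [-0.8, -2.6, -0.4]
finger_gap: 0.0191
```

>>> jog_arm(deltas=[[1,0,-0.0005,0,0,0,0],[1,0,-0.0005,0,0,0,0],[1,0,-0.0005,0,0,0,0]])

```text
time: 14.7
tool_pos: [0.5748, 0.1241, 0.0657]
tool_rot: [[0.985, -0.173, 0.01], [-0.173, -0.982, 0.07], [-0.003, -0.071, -0.997]]
ft_force: [-0.1, -2.8, 0.7]
finger_gap: 0.0187
```

```bash
python3 w.py
```

```text
14.7 [1.6249e+02 4.0000e-02 6.1900e+00] F track [-2.72 -0.37  0.85] [-0.416  0.089  0.053] [-0.001 -0.003  0.   ]
```

>>> jog_arm(deltas=[[1,0,-0.0005,0,0,0,0],[1,0,-0.0005,0,0,0,0],[1,0,-0.0005,0,0,0,0]])

```text
time: 14.95
tool_pos: [0.575, 0.1256, 0.0658]
tool_rot: [[0.985, -0.173, 0.009], [-0.173, -0.982, 0.07], [-0.003, -0.071, -0.997]]
ft_force: [-0.5, -1.8, 0.1]
finger_gap: 0.0189
```

>>> jog_arm(deltas=[[1,0,-0.0005,0,0,0,0],[1,0,-0.0005,0,0,0,0],[1,0,-0.0005,0,0,0,0]])

```text
time: 15.2
tool_pos: [0.5752, 0.1271, 0.0659]
tool_rot: [[0.985, -0.173, 0.009], [-0.173, -0.982, 0.07], [-0.003, -0.071, -0.997]]
ft_force: [-0.0, -1.6, 0.5]
finger_gap: 0.0192
```

>>> jog_arm(deltas=[[1,0,-0.0005,0,0,0,0],[1,0,-0.0005,0,0,0,0]])

```text
time: 15.37
tool_pos: [0.5754, 0.1281, 0.0659]
tool_rot: [[0.985, -0.173, 0.009], [-0.173, -0.982, 0.07], [-0.003, -0.071, -0.997]]
ft_force: [-0.4, -3.1, 0.9]
finger_gap: 0.0192
```

>>> jog_arm(deltas=[[1,0,-0.0005,0,0,0,0],[1,0,-0.0005,0,0,0,0]])

```text
time: 15.53
tool_pos: [0.5756, 0.1291, 0.066]
tool_rot: [[0.985, -0.173, 0.009], [-0.173, -0.982, 0.07], [-0.003, -0.071, -0.997]]
ft_force: [-0.4, -1.6, 0.3]
finger_gap: 0.0191
```

>>> jog_arm(deltas=[[1,0,-0.0005,0,0,0,0],[1,0,-0.0005,0,0,0,0]])

```text
time: 15.7
tool_pos: [0.5758, 0.13, 0.0661]
tool_rot: [[0.985, -0.173, 0.01], [-0.173, -0.982, 0.07], [-0.003, -0.071, -0.997]]
ft_force: [0.0, -2.6, 0.1]
finger_gap: 0.0193
```

>>> jog_arm(deltas=[[1,0,-0.0005,0,0,0,0],[1,0,-0.0005,0,0,0,0]])

```text
time: 15.87
tool_pos: [0.5759, 0.1311, 0.0662]
tool_rot: [[0.985, -0.173, 0.009], [-0.173, -0.982, 0.07], [-0.003, -0.071, -0.997]]
ft_force: [-1.2, -3.0, 0.4]
finger_gap: 0.019
```

>>> jog_arm(deltas=[[1,0,-0.0005,0,0,0,0],[1,0,-0.0005,0,0,0,0]])

```text
time: 16.03
tool_pos: [0.5761, 0.132, 0.0662]
tool_rot: [[0.985, -0.173, 0.009], [-0.173, -0.982, 0.07], [-0.003, -0.071, -0.997]]
ft_force: [-1.0, -0.9, -1.0]
finger_gap: 0.0192
```

>>> jog_arm(deltas=[[1,0,-0.0005,0,0,0,0],[1,0,-0.0005,0,0,0,0]])

```text
time: 16.2
tool_pos: [0.5763, 0.133, 0.0663]
tool_rot: [[0.985, -0.173, 0.009], [-0.173, -0.982, 0.07], [-0.003, -0.071, -0.997]]
ft_force: [-0.9, -1.8, 0.4]
finger_gap: 0.0189
```

>>> jog_arm(deltas=[[1,0,-0.0005,0,0,0,0],[1,0,-0.0005,0,0,0,0]])

```text
time: 16.37
tool_pos: [0.5765, 0.134, 0.0664]
tool_rot: [[0.985, -0.173, 0.009], [-0.173, -0.982, 0.07], [-0.003, -0.071, -0.997]]
ft_force: [-0.3, -2.3, -0.1]
finger_gap: 0.0188
```

>>> jog_arm(deltas=[[1,0,-0.0005,0,0,0,0],[1,0,-0.0005,0,0,0,0]])

```text
time: 16.53
tool_pos: [0.5766, 0.135, 0.0664]
tool_rot: [[0.985, -0.173, 0.009], [-0.173, -0.982, 0.07], [-0.003, -0.071, -0.997]]
ft_force: [-0.1, -1.3, -0.0]
finger_gap: 0.0188
```

>>> jog_arm(deltas=[[1,0,-0.0005,0,0,0,0],[1,0,-0.0005,0,0,0,0]])

```text
time: 16.7
tool_pos: [0.5768, 0.136, 0.0665]
tool_rot: [[0.985, -0.173, 0.01], [-0.173, -0.982, 0.071], [-0.003, -0.071, -0.997]]
ft_force: [0.1, -1.8, -0.1]
finger_gap: 0.0186
```

>>> jog_arm(deltas=[[1,0,-0.0005,0,0,0,0],[1,0,-0.0005,0,0,0,0]])

```text
time: 16.87
tool_pos: [0.577, 0.1371, 0.0666]
tool_rot: [[0.985, -0.173, 0.009], [-0.173, -0.982, 0.071], [-0.003, -0.071, -0.997]]
ft_force: [-0.1, -1.2, -0.3]
finger_gap: 0.0191
```

>>> jog_arm(deltas=[[1,0,-0.0005,0,0,0,0],[1,0,-0.0005,0,0,0,0]])

```text
time: 17.03
tool_pos: [0.5771, 0.138, 0.0667]
tool_rot: [[0.985, -0.173, 0.009], [-0.173, -0.982, 0.071], [-0.003, -0.071, -0.997]]
ft_force: [1.0, 0.5, 0.0]
finger_gap: 0.0191
```

```bash
python3 w.py; python3 -c "
from h import *
cv2.imwrite('pics/t3.png',cv2.resize(eyes.grab_frame('top')[150:215,222:300],None,fx=8,fy=8,interpolation=2))"
```

```text
17.0333 [1.7658e+02 9.0000e-02 6.1800e+00] F track [ 0.7  -0.91 -0.01] [-0.16   0.014 -0.034] [-0.001 -0.003  0.   ]
```

View pics/t3.png

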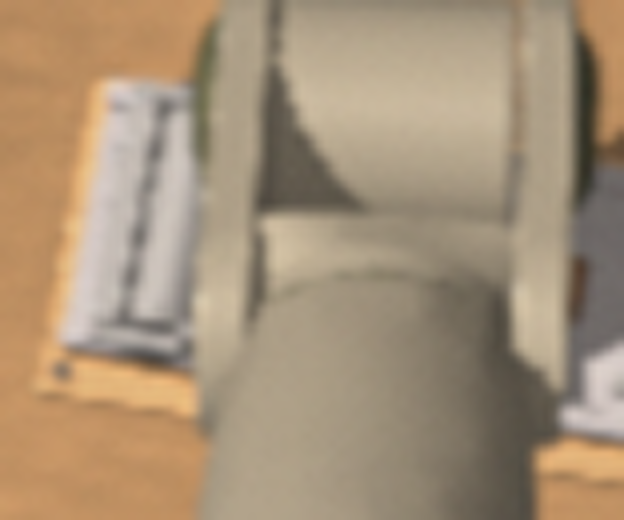

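The roller (bright strip at about (160,220)) is now almost against the stop, with a thin dark seam at (140,220). I'll feel for contact from here.

>>> jog_arm(deltas=[[1,0,-0.0005,0,0,0,0],[1,0,-0.0003,0,0,0,0]])

```text
time: 17.25
tool_pos: [0.5773, 0.1383, 0.0668]
tool_rot: [[0.985, -0.173, 0.01], [-0.173, -0.982, 0.07], [-0.003, -0.07, -0.998]]
ft_force: [-0.5, -4.0, -0.4]
finger_gap: 0.0193
```

>>> jog_arm(deltas=[[1,0,0,0,0,0,0]])

```text
time: 17.33
tool_pos: [0.5773, 0.1382, 0.0668]
tool_rot: [[0.985, -0.173, 0.009], [-0.173, -0.982, 0.07], [-0.003, -0.07, -0.998]]
ft_force: [-1.0, -3.4, 0.6]
finger_gap: 0.0188
```

>>> jog_arm(deltas=[[1,0,-0.0003,0,0,0,0],[1,0,0,0,0,0,0]])

```text
time: 17.5
tool_pos: [0.5774, 0.1383, 0.0668]
tool_rot: [[0.985, -0.173, 0.009], [-0.173, -0.982, 0.069], [-0.003, -0.07, -0.998]]
ft_force: [0.7, -6.9, 0.3]
finger_gap: 0.0192
```

>>> jog_arm(deltas=[[1,0,0,0,0,0,0]])

```text
time: 17.58
tool_pos: [0.5774, 0.1383, 0.0667]
tool_rot: [[0.985, -0.173, 0.009], [-0.173, -0.982, 0.069], [-0.003, -0.07, -0.998]]
ft_force: [-1.6, -6.4, 0.5]
finger_gap: 0.0191
```

>>> jog_arm(deltas=[[1,0,0,0,0,0,0]])

```text
time: 17.67
tool_pos: [0.5774, 0.1383, 0.0668]
tool_rot: [[0.985, -0.173, 0.009], [-0.173, -0.982, 0.069], [-0.003, -0.07, -0.998]]
ft_force: [-0.6, -5.4, 0.9]
finger_gap: 0.0189
```

>>> jog_arm(deltas=[[1,0,0,0,0,0,0]])

```text
time: 17.75
tool_pos: [0.5774, 0.1383, 0.0668]
tool_rot: [[0.985, -0.173, 0.009], [-0.173, -0.982, 0.069], [-0.003, -0.07, -0.998]]
ft_force: [-0.7, -6.5, 0.9]
finger_gap: 0.0193
```

>>> jog_arm(deltas=[[1,0,0,0,0,0,0],[1,0,0,0,0,0,0],[1,0,0,0,0,0,0],[1,0,0,0,0,0,0],[1,0,0,0,0,0,0],[1,0,0,0,0,0,0],[1,0,0,0,0,0,0],[1,0,0,0,0,0,0],[1,0,0,0,0,0,0],[1,0,0,0,0,0,0],[1,0,0,0,0,0,0],[1,0,0,0,0,0,0],[1,0,0,0,0,0,0],[1,0,0,0,0,0,0],[1,0,0,0,0,0,0]])

```text
time: 19.0
tool_pos: [0.5774, 0.1383, 0.0668]
tool_rot: [[0.985, -0.173, 0.009], [-0.173, -0.982, 0.069], [-0.003, -0.07, -0.998]]
ft_force: [-0.6, -4.9, 0.1]
finger_gap: 0.0189
```

>>> jog_arm(deltas=[[1,0,0.001,0,0,0,0],[1,0,0.002,0,0,0,0],[1,0,0.003,0,0,0,0],[1,0,0.004,0,0,0,0],[1,0,0.005,0,0,0,0],[1,0,0.006,0,0,0,0],[1,0,0.008,0,0,0,0],[1,0,0.01,0,0,0,0],[1,0,0.01,0,0,0,0],[1,0,0.01,0,0,0,0],[1,0,0.01,0,0,0,0],[1,0,0.01,0,0,0,0],[1,0,0.01,0,0,0,0],[1,0,0.01,0,0,0,0],[1,0,0.01,0,0,0,0],[1,0,0.01,0,0,0,0],[1,0,0.008,0,0,0,0],[1,0,0.005,0,0,0,0],[1,0,0.002,0,0,0,0],[1,0,0,0,0,0,0]])

```text
time: 20.67
tool_pos: [0.5541, 0.0069, 0.0572]
tool_rot: [[0.985, -0.174, 0.01], [-0.174, -0.982, 0.07], [-0.003, -0.071, -0.997]]
ft_force: [0.5, 0.1, -0.9]
finger_gap: 0.0191
```

```bash
python3 w.py; python3 -c "
from h import *
o=np.zeros((580,800,3),np.uint8)
o[:520,:624]=cv2.resize(eyes.grab_frame('top')[150:215,222:300],None,fx=8,fy=8,interpolation=2)
o[:280,624:]=cv2.resize(eyes.grab_frame('side')[145:215,305:349],None,fx=4,fy=4,interpolation=2)
cv2.imwrite('pics/t4.png',o)"
```

```text
20.6667 [43.18  0.    6.06] F track [ 0.16 -0.43 -0.87] [-0.065 -0.007  0.041] [-0.001 -0.003 -0.   ]
```

View pics/t4.png

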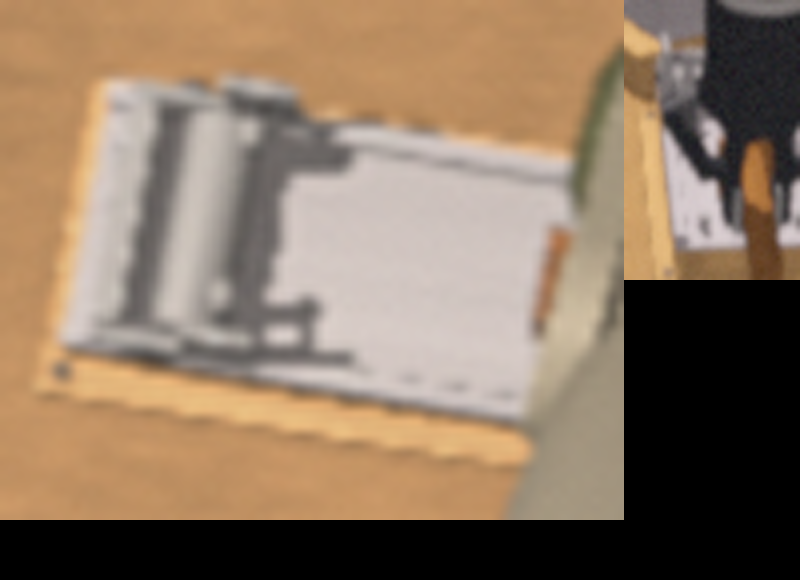

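The roller (about (200,215)) rests behind both hanging gates (about (215,295) and (245,130)), and the blade is clear. Next I'll back out fully and carry the paddle home.

>>> jog_arm(deltas=[[1,0,0.005,0,0,0,0],[1,0,0.01,0,0,0,0],[1,0,0.01,0,0,0,0],[1,0,0.01,0,0,0,0],[1,0,0.01,0,0,0,0],[1,0,0.01,0,0,0,0],[1,0,0.01,0,0,0,0],[1,0,0.01,0,0,0,0],[1,0,0.01,0,0,0,0],[1,0,0.005,0,0,0,0],[1,0,0,-0.01,0,0,0],[1,0,0,-0.01,0,0,0],[1,0,0,0,0,0,0]])

```text
time: 21.85
tool_pos: [0.5396, -0.0828, 0.0733]
tool_rot: [[0.985, -0.172, 0.013], [-0.173, -0.983, 0.069], [0.001, -0.07, -0.998]]
ft_force: [1.2, 0.8, 0.4]
finger_gap: 0.019
```

```bash
python3 -c "
from trk import *
s=state();print(s['tool_pos']);plan([.5718,-.2415,.050],tool(62),14,s)"
```

```text
[ 0.53957269 -0.08278888  0.07334627]
14 rows shift [0.00578 0.01014 0.00128] turn [-0.00499  0.00072  0.02248] |d| 0.0117 deg 1.32
```

>>> jog_arm(deltas=[[1,0.0058,0.0101,0.0013,-0.005,0.0007,0.0225],[1,0.0058,0.0101,0.0013,-0.005,0.0007,0.0225],[1,0.0058,0.0101,0.0013,-0.005,0.0007,0.0225],[1,0.0058,0.0101,0.0013,-0.005,0.0007,0.0225],[1,0.0058,0.0101,0.0013,-0.005,0.0007,0.0225],[1,0.0058,0.0101,0.0013,-0.005,0.0007,0.0225],[1,0.0058,0.0101,0.0013,-0.005,0.0007,0.0225],[1,0.0058,0.0101,0.0013,-0.005,0.0007,0.0225],[1,0.0058,0.0101,0.0013,-0.005,0.0007,0.0225],[1,0.0058,0.0101,0.0013,-0.005,0.0007,0.0225],[1,0.0058,0.0101,0.0013,-0.005,0.0007,0.0225],[1,0.0058,0.0101,0.0013,-0.005,0.0007,0.0225],[1,0.0058,0.0101,0.0013,-0.005,0.0007,0.0225],[1,0.0058,0.0101,0.0013,-0.005,0.0007,0.0225],[1,0,0,0,0,0,0],[1,0,0,0,0,0,0]])

```text
time: 23.18
tool_pos: [0.5707, -0.2412, 0.0467]
tool_rot: [[0.882, -0.471, -0.004], [-0.471, -0.882, 0.002], [-0.004, 0.001, -1.0]]
ft_force: [-0.0, 0.3, -1.1]
finger_gap: 0.0189
```

```bash
python3 -c "
from trk import *
s=state();print(s['tool_pos'],s['tool_rot'][2],s['ft_force'],s['moment']);plan([.5718,-.2415,.021],tool(62),6,s)"
```

```text
[ 0.57074002 -0.24122024  0.04665289] [-4.46492689e-03  5.34310891e-04 -9.99989889e-01] [-0.03333692  0.2706901  -1.05948923] [ 0.01754414 -0.04248286 -0.03270501]
6 rows shift [ 1.90e-04 -4.00e-05  4.27e-03] turn [ 9.0e-05  7.4e-04 -2.1e-04] |d| 0.0043 deg 0.04
```

>>> jog_arm(deltas=[[1,0,0,0.005,0,0.0007,0],[1,0,0,0.005,0,0.0007,0],[1,0,0,0.005,0,0.0007,0],[1,0,0,0.005,0,0.0007,0],[1,0,0,0.004,0,0.0007,0],[1,0,0,0.001,0,0.0007,0],[1,0,0,0,0,0,0]])

```text
time: 23.77
tool_pos: [0.5706, -0.2406, 0.0214]
tool_rot: [[0.883, -0.47, -0.001], [-0.47, -0.883, -0.0], [-0.001, 0.001, -1.0]]
ft_force: [-0.6, 0.1, 0.1]
finger_gap: 0.0194
```

>>> jog_arm(deltas=[[1,0,0,0.001,0,0,0],[1,0,0,0.001,0,0,0],[1,0,0,0,0,0,0]])

```text
time: 24.02
tool_pos: [0.5708, -0.2408, 0.0198]
tool_rot: [[0.883, -0.47, -0.0], [-0.47, -0.883, -0.001], [0.0, 0.001, -1.0]]
ft_force: [-0.6, -0.2, -0.4]
finger_gap: 0.0191
```

>>> jog_arm(deltas=[[1,0,0,0.0006,0,0,0],[1,0,0,0.0006,0,0,0],[1,0,0,0,0,0,0]])

```text
time: 24.27
tool_pos: [0.5708, -0.2408, 0.0186]
tool_rot: [[0.883, -0.47, -0.0], [-0.47, -0.883, -0.001], [0.0, 0.001, -1.0]]
ft_force: [-0.3, 0.9, -0.0]
finger_gap: 0.0188
```

>>> jog_arm(deltas=[[1,0,0,0.0006,0,0,0],[1,0,0,0,0,0,0],[1,0,0,0,0,0,0]])

```text
time: 24.52
tool_pos: [0.5708, -0.2408, 0.018]
tool_rot: [[0.883, -0.47, -0.0], [-0.47, -0.883, -0.001], [0.0, 0.001, -1.0]]
ft_force: [0.9, -0.1, 0.2]
finger_gap: 0.0192
```

>>> jog_arm(deltas=[[1,0,0,0.0006,0,0,0],[1,0,0,0,0,0,0],[1,0,0,0,0,0,0]])

```text
time: 24.77
tool_pos: [0.5709, -0.2409, 0.0175]
tool_rot: [[0.883, -0.47, -0.0], [-0.47, -0.883, -0.001], [0.0, 0.001, -1.0]]
ft_force: [0.2, -0.4, -0.9]
finger_gap: 0.0191
```

>>> jog_arm(deltas=[[1,0,0,0.0005,0,0,0],[1,0,0,0,0,0,0],[1,0,0,0,0,0,0]])

```text
time: 25.02
tool_pos: [0.5709, -0.2408, 0.0175]
tool_rot: [[0.883, -0.47, -0.0], [-0.47, -0.883, -0.001], [0.0, 0.001, -1.0]]
ft_force: [-2.8, 1.0, 5.3]
finger_gap: 0.0189
```

>>> jog_arm(deltas=[[0.7,0,0,0,0,0,0],[0.6,0,0,0,0,0,0],[0.5,0,0,0,0,0,0],[0.4,0,0,0,0,0,0],[0.4,0,0,0,0,0,0],[0.4,0,0,0,0,0,0]])

```text
time: 25.52
tool_pos: [0.5708, -0.2408, 0.0168]
tool_rot: [[0.883, -0.47, -0.0], [-0.47, -0.883, -0.001], [-0.0, 0.001, -1.0]]
ft_force: [0.7, 0.2, 0.0]
finger_gap: 0.0514
```

>>> jog_arm(deltas=[[0.4,0,0,-0.005,0,0,0],[0.4,0,0,-0.01,0,0,0],[0.4,0,0,-0.02,0,0,0],[0.4,0,0,-0.03,0,0,0],[0.4,0,0,-0.03,0,0,0],[0.4,0,0,-0.03,0,0,0],[0.4,0,0,-0.03,0,0,0],[0.4,0,0.03,-0.02,0,0,0],[0.4,0,0.03,0,0,0,0],[0.4,0,0.03,0,0,0,0],[0.4,0,0.03,0,0,0,0],[0.4,0,0.03,0,0,0,0],[0.4,0,0.01,0,0,0,0],[0.4,0,0,0,0,0,0]])

```text
time: 26.68
tool_pos: [0.4945, -0.3838, 0.1928]
tool_rot: [[0.881, -0.473, 0.0], [-0.473, -0.881, -0.001], [0.001, 0.001, -1.0]]
ft_force: [1.1, -0.3, -1.1]
finger_gap: 0.051
```

```bash
python3 -c "
from h import *
o=np.zeros((580,800,3),np.uint8)
o[:280,:800]=cv2.resize(eyes.grab_frame('top')[150:220,222:422],None,fx=4,fy=4,interpolation=2)
s=eyes.grab_frame('side')
o[280:,:400]=cv2.resize(s[145:220,300:400],None,fx=4,fy=4,interpolation=2)
o[280:,400:]=cv2.resize(s[230:305,330:430],None,fx=4,fy=4,interpolation=2)
cv2.imwrite('pics/f.png',o)" 2>&1 | tail -1; python3 - <<'E'
E
ls pics/f.png
```

```text
pics/f.png
```

View pics/f.png

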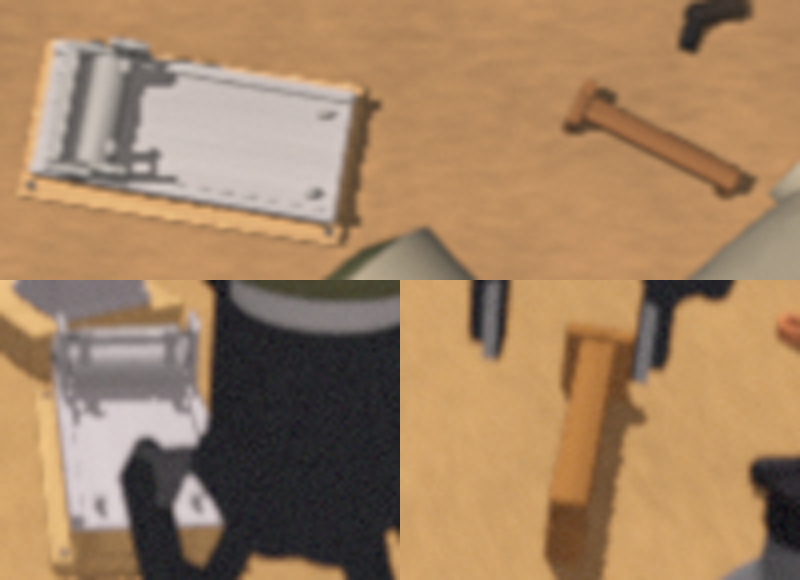

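The roller at top (97,105) is behind the shut gates, and the paddle is standing in its original spot with the gripper well clear of it. Handing in.

```bash
python3 -c "
from bench import manip
print(manip.close_job())"
```

```text
the job is handed in; nothing more can be done
None
```

The roller is at the top of the track behind the shut gates, and the paddle is back on the bench where it was found. I handed the job in at about 27 s of the 67 s allowed.

- **Rolling and press:** I gripped the wooden paddle at mid-handle and rolled the roller up the track. The gates resisted with up to about 3.7 N. I felt the stop with the blade face at track x of about 177 mm and pressed there for about 1.5 s. The force readings during the press were about 5 to 6.9 N, averaging about 6 N.
- **Backing out:** I pulled the paddle straight back, set it down at its original spot until the bench pushed back with about 5 N, then let go and moved the arm away.
- **Final check:** The last pictures show the roller resting against the two hanging gates, after rolling back about 8 mm from the stop when released, as the spacing allows. The paddle stands level in its first place. The bystanders in those crops look untouched; the wrench, tin and screwdriver were not rechecked.
- **Disagreement:** The side view suggested the track was turned about 1° and shifted 2–3 mm compared with the top view. I used a heading of 80°, within the blade's 9 mm clearance each side at the gates, and the sideways forces stayed under about 1 N.
- **Not measured:** I judged the gates shut from the pictures and the drop in force, not from their joint angles.

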